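# Carry a spread retaining ring down to its groove on the shaft stub

### The job

Pick the green-handled circlip pliers up off their rest, with the steel retaining ring that hangs on their tips, squeeze the handles fully home so that the ring opens wide, and bring the open ring over the top of the brass shaft stub on the rotary table. Slide it gently down, level, until it sits at the height of the black groove, and finish while still holding the pliers there: handles squeezed, ring spread and around the groove, not pressing on the shaft. Do not disturb the master ring, the gauge case or the oil bottle.

Things in the scene. Friction and masses are not known exactly. Their poses are not given: they have to be found in the camera images.
- pliers: Circlip pliers lying level, about 0.25 kg. Origin: midway between the green handles at the grip place (centre of mass 10 mm ahead), at half thickness; 44 mm above the bench at the start. x points ahead to jaws and ring, z up. Handles 11 mm wide (y), 16 mm thick (z), from x = -65 to +20 mm; pivot at x = +60 mm. Squeezing the handles together opens the tips and ring; both arms move alike.
- handle_left (a joint): How far the handles are squeezed and the ring spread: 0 relaxed, 0.21 rad fully squeezed (against a stop). Over the outsides of the handles: relaxed 58 mm at the pliers' origin, 63 mm at x = -11 mm, 84 mm at the rear; fully squeezed 34 mm, parallel. They spring back when let go; full squeeze takes about 5 N on each handle.
- ring_center (a point): Centre of the ring's opening when fully spread, fixed in the pliers' frame at x = +130, y = 0, z = -8 mm, at half the ring's thickness; axes as pliers. Flat steel ring 4 mm thick, 5 mm broad, fixed by two lugs to the plier tips, gap towards the pliers. Spread it is round, 42 mm inside, 52 mm outside; relaxed, its opening is 31 mm across and does not go over the shaft.
- rest: Grey fixed rest carrying the pliers at the start: base plate 170 x 110 x 8 mm and two saddles up to 36 mm above the bench, under the pivot (x = +48 to +72 mm) and under the handles' rear (x = -60 to -44 mm, 96 mm wide). Origin on the bench below the pliers' origin (within 4 mm); x along the pliers. Beside the grip place the fingers have free room down to the base plate.
- groove (a point): Centre of the black groove of the shaft stub, on the shaft's axis at half the groove's width, 125 mm above the bench; z up along the shaft. The brass shaft is upright and fixed, 36 mm in diameter; the groove is 10 mm wide (120 to 130 mm above the bench), 31 mm in diameter.
- rotary_table: Fixed aluminium and grey rotary table that carries the shaft: 192 mm in diameter, 70 mm high, side knobs reaching 118 mm from the axis below 40 mm height; a steel collar 64 mm in diameter round the shaft's foot, up to 90 mm above the bench. Origin on the bench, on the shaft's axis.
- shaft_top (a point): Centre of the shaft stub's top end, 155 mm above the bench, 30 mm above groove; its edge is chamfered 2 mm.
- master_ring: Bystander: steel ring gauge lying flat, 52 mm diameter, 22 mm high. Origin at the centre of its underside.
- gauge_case: Bystander: small wooden case 70 x 50 mm, 33 mm high. Origin at the centre of its underside.
- oil_bottle: Bystander: small white bottle with a red cap, standing, 32 mm diameter, 60 mm high. Origin at the centre of its underside.
There are look-alikes about, which are no part of the job. Leave any pink look-alike of the pliers alone. Of the things that look like the rotary_table, the larger one is meant.

How it is judged:
By the outcome, as a careful person would: the job done as asked, in the order asked, and still so for the second after the job is handed in, while the arm keeps its last pose, push and grip.
It also fails if it takes over 48 s, if anything falls off the work surface, if the arm or the gripper's body presses on something with over 40 N, if the wrist force passes 120 N, or if a joint passes its speed limit or range.

### The arm

A 6-joint arm with a two-finger parallel gripper is mounted at the origin on the work surface. World frame = base frame: x ahead of the robot, y to its left, z up, the work surface at z = 0. Lengths are in m, angles in rad, forces in N, time in s.
With the tool pointing down it reaches from about 0.375 to 0.975 m from the base axis. Payload 3.8 kg.
Tool frame: the origin (TCP) lies on the centre line of the jaws, within the pads' length; the fingertips stand 25 mm ahead of it and the grasp point (between the pads) lies 6 mm ahead of it; z points along the fingers, y is the direction in which the jaws open and shut (so a half turn about z gives the same grasp; the last joint's range is limited). The gripper opens to 85 mm and grips with 20 to 120 N. Pads are 22 mm wide; open, the fingers measure 114 mm over their backs; the gripper's body (76 mm by 85 mm) begins 54 mm behind the grasp point. The pads swing forward as they close: fully open they stand 13 mm farther back than shut.
Start: joints at [-1.199, 0.264, 1.604, -0, 1.274, -0.037], TCP at [0.268, -0.619, 0.256] pointing down, gripper open.
Joint ranges: [-2.63, 2.63], [-0.94, 2.18], [0.31, 2.57], [-1.31, 4.45], [0, 2.66], [-2.55, 2.55]. Speed limits (rad/s): [2.57, 2.57, 3.14, 3.14, 3.14, 3.14].

### API

Orientations are given as a rotation vector (axis times angle).
In Python, from workcell import bot gives the robot as it stands.
- The arm moves only by the tool servo_tool, never from a script. Its argument "moves" is a list of rows, each a list of 3 entries, a list of its own where there are three numbers: the closure in counts, from 0 (fully open) to 255 (shut), then the shift along the tool's x, y, z in m, then the turn about the tool's z in rad. A call has exactly 8 rows; each row shifts and turns the pose as measured when the row begins, along the tool's axes as they then stand; what a row does not reach is not made up. A row lasts 1/12 s, in which the tool goes at most 41.7 mm and 7.16 degrees, less where a joint would pass 70% of its speed; a pose out of reach is approached as far as the arm can. A call is refused whole if a number of a shift passes 0.0417 or a number of a turn 0.125, either way. A call with a gripper value outside its range is refused whole. The fingers move at their own pace and stop on an object; "newtons" is the grip in N (left out, the last holds). Time passes only in rows, so rows that do not move let the fingers close, or fill a call up. It gives the time, the measured TCP pose, the force and the opening at its end, in the units of the state.
- bot.read_state(): the state, without advancing time (a new reading comes with each control period).
- bot.read_camera(name): name is "side" or "top" or "wrist"; returns a dict with "pixels" (400x640x3 uint8, red, green, blue), "depth" (400x640 float32, m along the optical axis (not along the pixel's ray), 0 where there is no reading), "intrinsics" (3x3 intrinsics, pixels), "R" (3x3) and "t" (3): a world point X has camera coordinates R X + t. Camera axes: x right, y down, z forward; pixel columns grow to the right and rows downward; lengths in m; the calibration is good to about 2 mm. A picture is of the moment at which its call begins.
- bot.finish_job(): hands the job in, once; it reports no verdict.
The state is a dict: "time": time; "q": joint angles; "joint_vel": joint speeds; "joint_torque": joint torques, N m; "tool_pos": TCP position; "tcp_rot": TCP orientation; "wrist_force": force on the tool from outside, world axes, zero at the start; "torque": the same for the moment, N m; "width": opening from 0.0 (shut) to 1.0 (fully open).
Only numpy, scipy, OpenCV 4.12 (cv2) and the standard library are available. Lean on these libraries where they do the work, as an engineer would, in place of code of your own. Each camera call takes 0.05 s, during which the arm holds its last target.

## Working session

There is one attempt and no reset: what is moved stays moved. The work goes in short steps, Python scripts to look and compute and a tool call to move; the robot and the scene stay as the last step left them, time stands still between calls to the robot, and variables do not carry over. Pictures are saved under pics/ and viewed, and the job is handed in when it is done.

Besides the shell and the picture viewer there is one more tool, called after ">>>" in YAML: its name, and indented under it one key for each argument. servo_tool: Moves the arm, as the interface text tells. Its arguments: {"type":"object","properties":{"moves":{"type":"array","items":{"type":"array"}},"newtons":{"type":"number"}},"required":["moves"]}

```bash
ls; mkdir -p pics; cat > h.py <<'E'
import numpy as np, cv2, pickle
from workcell import bot
def snap(name,fn):
    c=bot.read_camera(name); pickle.dump(c,open(f'{fn}.pkl','wb'))
    cv2.imwrite(f'pics/{fn}.png',c['pixels'][:,:,::-1]); return c
def world(c,u,v,d=None):
    K=np.array(c['intrinsics']);
    if d is None: d=c['depth'][int(round(v)),int(round(u))]
    p=np.array([(u-K[0,2])/K[0,0]*d,(v-K[1,2])/K[1,1]*d,d])
    return np.array(c['R']).T@(p-np.array(c['t']))
def cloud(c):
    K=np.array(c['intrinsics']); d=c['depth']; v,u=np.indices(d.shape)
    p=np.stack([(u-K[0,2])/K[0,0]*d,(v-K[1,2])/K[1,1]*d,d],-1)
    return (p-np.array(c['t']))@np.array(c['R'])
E
python3 - <<'E'
from h import *
print(bot.read_state())
for n in ['top','side','wrist']:
    c=snap(n,n+'0'); print(n,c['intrinsics'],c['R'],c['t'])
E
```

```text
pics
{'time': 0.0, 'q': array([-1.19891181e+00,  2.64745857e-01,  1.60540044e+00, -1.85530069e-05,
        1.27366541e+00, -3.68686721e-02]), 'joint_vel': array([-0.00055094, -0.00200158, -0.00103369, -0.00077775,  0.00157084,
       -0.00177232]), 'joint_torque': array([ 2.71704717e-03, -5.15112484e+01, -3.67311072e+01,  4.45290025e-04,
        1.30230215e-02, -1.90128208e-05]), 'tool_pos': array([ 0.26805547, -0.61875487,  0.25495258]), 'tcp_rot': array([-3.07406753e+00, -6.37172397e-01,  6.08194594e-04]), 'wrist_force': array([ 1.1278063 ,  0.09053131, -0.52030753]), 'torque': array([ 0.02982627,  0.04536194, -0.05848484]), 'width': 0.997767501536693}
top [[473.80578751   0.         320.74745524]
 [  0.         473.80578751 187.50986595]
 [  0.           0.           1.        ]] [[-3.54456084e-02 -9.99349567e-01 -6.63710855e-03]
 [-9.78057240e-01  3.60531729e-02 -2.05193088e-01]
 [ 2.05298912e-01 -7.81721758e-04 -9.78699007e-01]] [0.12413642 0.55003873 1.46399978]
side [[491.304402     0.         314.28750573]
 [  0.         491.304402   198.03263743]
 [  0.           0.           1.        ]] [[-0.99698621 -0.07555576  0.01760188]
 [-0.053265    0.50171045 -0.86339415]
 [ 0.05640335 -0.86172963 -0.50422288]] [0.57165238 0.07746467 1.31247269]
wrist [[297.76225764   0.         318.71783214]
 [  0.         297.76225764 201.63727085]
 [  0.           0.           1.        ]] [[ 3.96670682e-01 -9.17960806e-01 -5.73153430e-04]
 [-8.75771432e-01 -3.78626708e-01  2.99443173e-01]
 [-2.75094108e-01 -1.18278376e-01 -9.54113965e-01]] [-0.67347166 -0.03882266  0.38034072]
```

View pics/top0.png

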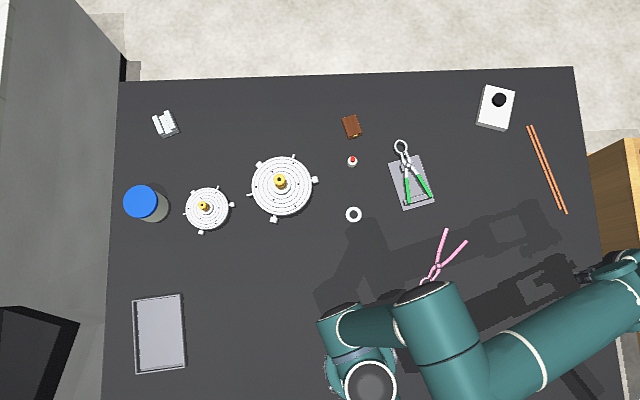

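View pics/side0.png

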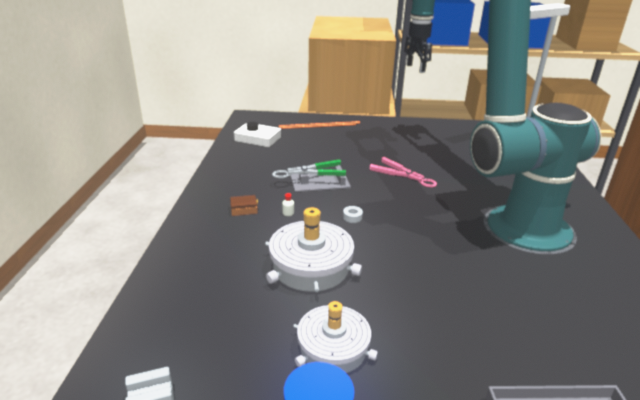

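View pics/wrist0.png

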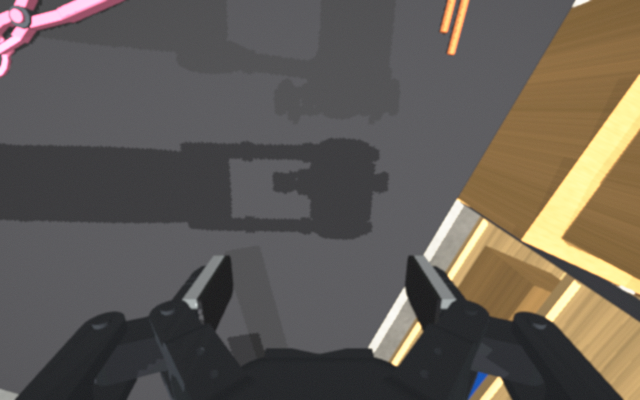

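The top view shows the green pliers on the grey rest at about (410,180), with the ring at (401,147). The pink look-alike is at (443,255), so I leave it alone. There are two rotary tables, at (282,185) and (208,208). The one at (282,185) is larger and is the one meant. Next I take an enlarged crop and measure.

```bash
python3 - <<'E'
from h import *
c=pickle.load(open('top0.pkl','rb')); im=c['pixels'][:,:,::-1]
a=cv2.resize(im[110:250,170:450],None,fx=2.85,fy=2.85,interpolation=cv2.INTER_CUBIC); cv2.imwrite('pics/crop0.png',a)
for n in ['top','side']:
    c=pickle.load(open(n+'0.pkl','rb'));P=cloud(c); d=c['depth']; h=cv2.cvtColor(c['pixels'],cv2.COLOR_RGB2HSV)
    ok=(d>0)
    g=ok&(h[...,0]>45)&(h[...,0]<80)&(h[...,1]>120)&(P[...,2]>.03)&(P[...,2]<.07)&(P[...,0]>.3)
    q=P[g]; print(n,'green',g.sum(),q.mean(0),np.median(q[:,2]))
    # handle clusters: 
    nl,lab,st,ce=cv2.connectedComponentsWithStats(g.astype(np.uint8))
    for i in range(1,nl):
        if st[i,4]>15:
            m=P[lab==i]; ax=np.linalg.svd((m-m.mean(0))[:,:2],full_matrices=False)[2][0]; s=(m-m.mean(0))[:,:2]@ax
            print(i,st[i],m.mean(0),ax,s.min(),s.max())
    y=ok&(h[...,0]>15)&(h[...,0]<32)&(h[...,1]>120)&(P[...,2]>.08)&(P[...,2]<.17)
    nl,lab,st,ce=cv2.connectedComponentsWithStats(y.astype(np.uint8))
    for i in range(1,nl):
        if st[i,4]>8:
            m=P[lab==i]; t=m[m[:,2]>m[:,2].max()-.006]; print('brass',st[i],'top',t.mean(0),len(t),t.min(0),t.max(0))
    # table annulus
    t=ok&(abs(P[...,2]-.07)<.006)&(P[...,0]>.3)&(h[...,1]<60)
    nl,lab,st,ce=cv2.connectedComponentsWithStats(t.astype(np.uint8))
    for i in range(1,nl):
        if st[i,4]>200:
            m=P[lab==i]; 
            (x,yv),r=cv2.minEnclosingCircle(m[:,:2].astype(np.float32)); print('tbl',st[i],m[:,2].mean(),x,yv,r)
    r=ok&(P[...,2]>.025)&(P[...,2]<.05)&(h[...,1]<60)&(P[...,0]>.5)&(P[...,1]<0)&(P[...,1]>-.3)
    print('grey',r.sum())
E
```

```text
top green 176 [ 0.543167   -0.20140435  0.05036642] 0.050317612843392576
1 [416 174  16  24  91] [ 0.55043085 -0.22777852  0.05024946] [-0.89458706 -0.44689372] -0.04180878148054477 0.04137675313090828
2 [405 178   6  26  85] [ 0.53539042 -0.17316847  0.05049163] [-0.9991569  -0.04105479] -0.04214327865330975 0.04107271175308277
brass [274 174  12  15 129] top [0.56391955 0.22982414 0.15577331] 59 [0.54896925 0.21406365 0.15386482] [0.58013686 0.24410926 0.15982662]
brass [198 201  10  10  55] top [0.50265137 0.47114788 0.11301277] 10 [0.4949076  0.46184883 0.1117057 ] [0.51370972 0.48011683 0.11736105]
tbl [ 13   0  17 128 295] 0.07009315829007244 1.0247960090637207 1.100795030593872 0.23471704125404358
tbl [  0 132  16 146 356] 0.0699984965452763 0.5417758226394653 1.1048921346664429 0.23493890464305878
tbl [ 251  156   60   60 2234] 0.07005333034604055 0.56497722864151 0.23137694597244263 0.09655609726905823
grey 371
side green 223 [ 0.54308483 -0.19987371  0.0462496 ] 0.046986331219381915
1 [316 160  30  15 223] [ 0.54308483 -0.19987371  0.0462496 ] [-0.24544159  0.96941138] -0.0
[... 271 characters left out ...]
9572 0.21100088 0.14996754] [0.58144034 0.24738625 0.15596319]
brass [306 228  12  11 112] top [0.56172316 0.24377247 0.11718829] 24 [0.55119958 0.23930853 0.11423931] [0.57549854 0.24661926 0.12023209]
brass [329 302  13  15 134] top [0.50220253 0.47358029 0.10828196] 103 [0.49168888 0.45988864 0.10534917] [0.51322684 0.48671118 0.11128559]
brass [330 320   9   4  23] top [0.50261089 0.48314712 0.08370629] 14 [0.49557745 0.48090838 0.08261827] [0.50822508 0.48486931 0.08772696]
tbl [  0  31 101  51 276] 0.0701325018470697 1.9930611848831177 -1.3168865442276 0.491436630487442
tbl [ 269  222   85   51 2771] 0.06877979339648813 0.563831090927124 0.22941836714744568 0.09837900102138519
grey 371
```

View pics/crop0.png

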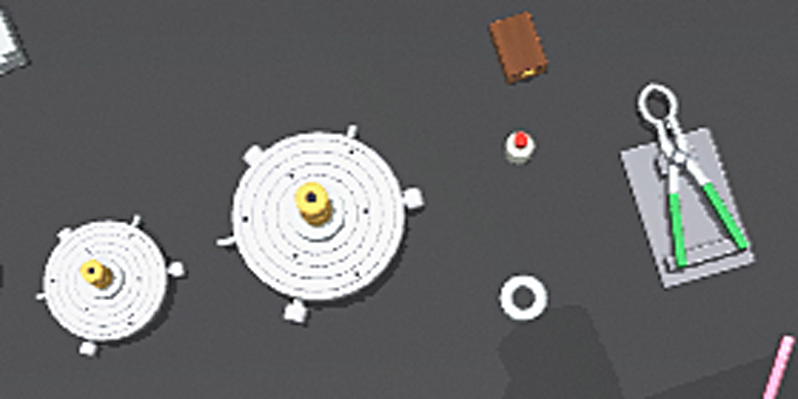

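The crop confirms both choices. The table at crop (315,215) is the larger one: radius 96 mm and shaft top about 155 mm, as specified. The green pliers at crop (690,190) lie on the grey rest, with their ring at (658,104). Pliers origin ≈ (0.565,-0.195) with yaw ≈14.4°; the handle width of 67.7 mm at x=-22.5 matches the given taper. Shaft axis ≈ (0.565,0.231). I move above the pliers now.

>>> servo_tool:
  moves:
    - [0, [0.015, -0.009, 0], 0]
    - [0, [0.028, -0.017, 0], 0]
    - [0, [0.03, -0.0185, 0], 0]
    - [0, [0.03, -0.0185, 0], 0]
    - [0, [0.03, -0.0185, 0], 0]
    - [0, [0.03, -0.0185, 0], 0]
    - [0, [0.03, -0.0185, 0], 0]
    - [0, [0.03, -0.0185, 0], 0]
  newtons: 40

```text
time: 0.82
tool_pos: [0.4203, -0.3966, 0.2511]
tcp_rot: [-3.074, -0.618, 0.004]
wrist_force: [0.7, -0.3, 0.5]
width: 0.995
```

>>> servo_tool:
  moves:
    - [0, [0.03, -0.0185, 0], 0]
    - [0, [0.03, -0.0185, 0], 0]
    - [0, [0.03, -0.0185, 0], 0]
    - [0, [0.03, -0.0185, 0], 0]
    - [0, [0.03, -0.0185, 0], 0.04]
    - [0, [0.02, -0.012, 0], 0.04]
    - [0, [0.01, -0.006, 0], 0.04]
    - [0, [0, 0, 0], 0.037]

```text
time: 1.48
tool_pos: [0.5514, -0.2018, 0.2503]
tcp_rot: [-3.105, -0.378, 0.003]
wrist_force: [-0.3, -0.3, -0.6]
width: 1.001
```

```bash
cat >> h.py <<'E'
from scipy.spatial.transform import Rotation as Ro
def to_tool(target,yaw=None,s=None):
    s=s or bot.read_state(); R=Ro.from_rotvec(s['tcp_rot']).as_matrix()
    d=R.T@(np.array(target)-s['tool_pos']); y=np.arctan2(R[1,0],R[0,0])
    print('t',round(s['time'],2),'pos',s['tool_pos'].round(4),'yaw',round(np.degrees(y),2),'tilt',R[2].round(4),'F',s['wrist_force'].round(1),'w',round(s['width'],3))
    print('shift tool',d.round(4),'turn',None if yaw is None else round(y-np.radians(yaw),4))
E
python3 - <<'E'
from h import *
to_tool([.5647,-.195,.2],14.4)
snap('wrist','w1')
E
```

```text
t 1.48 pos [ 0.5514 -0.2018  0.2503] yaw 13.9 tilt [-6.000e-04 -1.350e-02 -9.999e-01] F [-0.3 -0.3 -0.6] w 1.001
shift tool [ 0.0146 -0.0027  0.0504] turn -0.0088
```

View pics/w1.png

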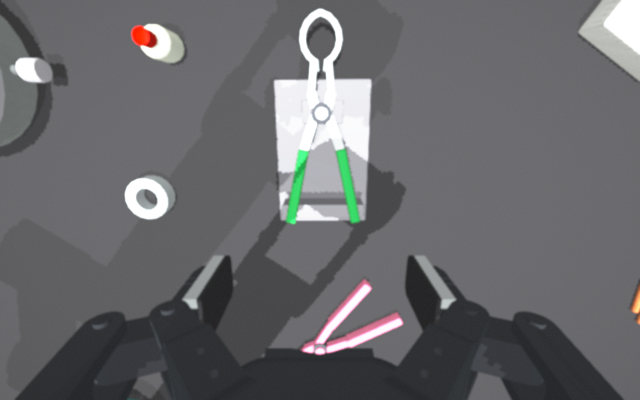

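The wrist view shows the green handles at (297,187) and (348,187), the pivot at (321,113) and the ring at (321,38), nearly aligned with the tool. I measure again from here.

```bash
cat > m.py <<'E'
from h import *
import sys
def pl(c):
    P=cloud(c); d=c['depth']; h=cv2.cvtColor(c['pixels'],cv2.COLOR_RGB2HSV)
    g=(d>0)&(h[...,0]>45)&(h[...,0]<80)&(h[...,1]>120)&(P[...,2]>.046)
    nl,lab,st,ce=cv2.connectedComponentsWithStats(g.astype(np.uint8))
    L=[]
    for i in range(1,nl):
        if st[i,4]>150:
            m=P[lab==i]; ax=np.linalg.svd((m-m.mean(0))[:,:2],full_matrices=False)[2][0]; ax*=np.sign(ax[0]); s=(m-m.mean(0))[:,:2]@ax
            mid=m[:,:2].mean(0); L.append((mid,ax)); print(st[i],m.mean(0).round(4),np.median(m[:,2]).round(4),np.degrees(np.arctan2(ax[1],ax[0])).round(2),s.min(),s.max())
    a=L[0][1]+L[1][1]; a/=np.linalg.norm(a); mid=(L[0][0]+L[1][0])/2
    print('origin',mid+.0225*a,'yaw',np.degrees(np.arctan2(a[1],a[0])),'sep',L[0][0]-L[1][0])
    return P,h,d
if __name__=='__main__':
    c=pickle.load(open(sys.argv[1]+'.pkl','rb')); P,h,d=pl(c)
    for u,v in [(321,113)]: print('pivot',P[v-2:v+3,u-2:u+3].reshape(-1,3).mean(0))
    m=(d>0)&(h[...,1]<60)&(P[...,2]>.028)&(P[...,2]<.06); m[58:]=0; m[:,:290]=0;m[:,350:]=0
    q=P[m]; (x,y),r=cv2.minEnclosingCircle(q[:,:2].astype(np.float32)); print('ring',x,y,r,np.median(q[:,2]),m.sum())
E
python3 m.py w1; python3 -c "
from h import *
to_tool([.5647,-.195,.2],14.4)"
```

```text
[336 149  24  74 680] [ 0.5533 -0.2308  0.0533] 0.0534 26.52 -0.04335725832893118 0.04033629581319243
[286 150  22  73 652] [ 0.5388 -0.1765  0.0532] 0.0533 2.46 -0.04329207481407457 0.040125685557812055
origin [ 0.56783821 -0.19799621] yaw 14.48626661356786 sep [ 0.01448974 -0.05429551]
pivot [ 0.62053471 -0.18393786  0.05655783]
ring 0.6908080577850342 -0.1655876189470291 0.023759640753269196 0.03938058609241882 638
t 1.53 pos [ 0.5508 -0.2021  0.2502] yaw 13.8 tilt [-0.0012 -0.0137 -0.9999] F [ 0.3  0.2 -0.2] w 1.002
shift tool [ 0.0152 -0.0029  0.0502] turn -0.0105
```

```bash
python3 -c "
from h import *
to_tool([.567,-.197,.048],14.45)"
```

```text
t 1.53 pos [ 0.5508 -0.2021  0.2502] yaw 13.8 tilt [-0.0012 -0.0137 -0.9999] F [ 0.3  0.2 -0.2] w 1.002
shift tool [0.0172 0.0016 0.2022] turn -0.0114
```

>>> servo_tool:
  moves:
    - [0, [0.006, 0.0005, 0.005], -0.006]
    - [0, [0.006, 0.0005, 0.012], -0.005]
    - [0, [0.005, 0.0005, 0.02], 0]
    - [0, [0, 0, 0.022], 0]
    - [0, [0, 0, 0.022], 0]
    - [0, [0, 0, 0.02], 0]
    - [0, [0, 0, 0.01], 0]
    - [0, [0, 0, 0], 0]

```text
time: 2.2
tool_pos: [0.5681, -0.1975, 0.13]
tcp_rot: [-3.102, -0.402, 0.003]
wrist_force: [-0.6, -0.2, -0.8]
width: 1.003
```

```bash
python3 - <<'E'
from h import *
to_tool([.567,-.197,.048],14.45)
snap('wrist','w2'); import m
try: m.pl(pickle.load(open('w2.pkl','rb')))
except Exception as e: print(e)
E
```

```text
t 2.2 pos [ 0.5681 -0.1975  0.13  ] yaw 14.78 tilt [-4.000e-04 -1.380e-02 -9.999e-01] F [-0.6 -0.2 -0.8] w 1.003
shift tool [-0.0009  0.0004  0.082 ] turn 0.0057
[ 267  197   33  104 1455] [ 0.5399 -0.1761  0.0532] 0.0533 2.66 -0.04448168217521669 0.0398287309744843
[ 344  197   32  105 1487] [ 0.5542 -0.2301  0.0533] 0.0533 26.55 -0.04440221822615356 0.03983637574877847
origin [ 0.56884063 -0.19743538] yaw 14.607800378224987 sep [-0.01424299  0.05392147]
```

View pics/w2.png

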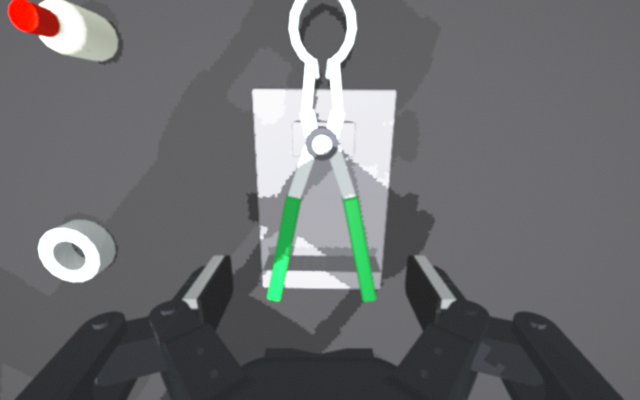

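The pliers sit midway between the pads: handles at (283,250) and (360,250), fingers at (220,270) and (425,270). I descend straight down.

>>> servo_tool:
  moves:
    - [0, [0, 0, 0.012], 0]
    - [0, [0, 0, 0.018], 0]
    - [0, [0, 0, 0.018], 0]
    - [0, [0, 0, 0.018], 0]
    - [0, [0, 0, 0.014], 0]
    - [0, [0, 0, 0.008], 0]
    - [0, [0, 0, 0.003], 0]
    - [0, [0, 0, 0], 0]

```text
time: 2.92
tool_pos: [0.5755, -0.2007, 0.0424]
tcp_rot: [-3.111, -0.402, -0.021]
wrist_force: [-0.4, 0.2, -0.2]
width: 1.001
```

```bash
python3 -c "
from h import *
to_tool([.568,-.197,.048],14.5)"
```

```text
t 2.92 pos [ 0.5755 -0.2007  0.0424] yaw 14.72 tilt [ 0.0138 -0.0033 -0.9999] F [-0.4  0.2 -0.2] w 1.001
shift tool [-0.0062 -0.0055 -0.0057] turn 0.0039
```

>>> servo_tool:
  moves:
    - [0, [-0.003, -0.003, -0.003], 0.002]
    - [0, [-0.003, -0.0025, -0.003], 0.002]
    - [0, [0, 0, 0], 0]
    - [0, [0, 0, 0], 0]
    - [0, [0, 0, 0], 0]
    - [0, [0, 0, 0], 0]
    - [0, [0, 0, 0], 0]
    - [0, [0, 0, 0], 0]

```text
time: 3.58
tool_pos: [0.5713, -0.1981, 0.0551]
tcp_rot: [-3.116, -0.396, -0.035]
wrist_force: [-0.7, -0.0, 0.4]
width: 1.002
```

```bash
python3 -c "
from h import *
to_tool([.568,-.197,.048],14.5)"
```

```text
t 3.58 pos [ 0.5713 -0.1981  0.0551] yaw 14.48 tilt [ 0.0221  0.0027 -0.9998] F [-0.7 -0.   0.4] w 1.002
shift tool [-0.0031 -0.0019  0.007 ] turn -0.0003
```

>>> servo_tool:
  moves:
    - [0, [0, 0, 0], 0]
    - [0, [0, 0, 0], 0]
    - [0, [0, 0, 0], 0]
    - [0, [0, 0, 0], 0]
    - [0, [0, 0, 0], 0]
    - [0, [0, 0, 0], 0]
    - [0, [0, 0, 0], 0]
    - [0, [0, 0, 0], 0]

```text
time: 4.25
tool_pos: [0.5711, -0.1981, 0.0544]
tcp_rot: [-3.116, -0.396, -0.033]
wrist_force: [0.1, 0.2, -0.1]
width: 0.999
```

```bash
python3 -c "
from h import *
to_tool([.568,-.197,.048],14.5)
print(bot.read_state()['joint_vel'])"
```

```text
t 4.25 pos [ 0.5711 -0.1981  0.0544] yaw 14.48 tilt [ 0.0212  0.002  -0.9998] F [ 0.1  0.2 -0.1] w 0.999
shift tool [-0.0029 -0.0018  0.0063] turn -0.0004
[-0.0021342   0.00193759 -0.00015712  0.00186409 -0.00113615 -0.00062097]
```

>>> servo_tool:
  moves:
    - [0, [-0.001, -0.0007, 0.002], 0]
    - [0, [0, 0, 0], 0]
    - [0, [-0.001, -0.0006, 0.002], 0]
    - [0, [0, 0, 0], 0]
    - [0, [0, 0, 0], 0]
    - [0, [0, 0, 0], 0]
    - [0, [0, 0, 0], 0]
    - [0, [0, 0, 0], 0]

```text
time: 4.92
tool_pos: [0.5684, -0.1971, 0.0496]
tcp_rot: [-3.115, -0.396, -0.033]
wrist_force: [0.6, 0.1, 0.5]
width: 0.997
```

```bash
python3 -c "
from h import *
to_tool([.568,-.197,.048],14.5)"
```

```text
t 4.92 pos [ 0.5684 -0.1971  0.0496] yaw 14.48 tilt [ 0.0207  0.0017 -0.9998] F [0.6 0.1 0.5] w 0.997
shift tool [-0.0004 -0.0002  0.0016] turn -0.0004
```

>>> servo_tool:
  moves:
    - [100, [0, 0, 0], 0]
    - [120, [0, 0, 0], 0]
    - [140, [0, 0, 0], 0]
    - [160, [0, 0, 0], 0]
    - [180, [0, 0, 0], 0]
    - [200, [0, 0, 0], 0]
    - [230, [0, 0, 0], 0]
    - [255, [0, 0, 0], 0]
  newtons: 50

```text
time: 5.58
tool_pos: [0.5692, -0.1993, 0.0536]
tcp_rot: [3.113, 0.398, 0.034]
wrist_force: [0.1, -1.6, 0.1]
width: 0.338
```

>>> servo_tool:
  moves:
    - [255, [0, 0, 0], 0]
    - [255, [0, 0, 0], 0]
    - [255, [0, 0, 0], 0]
    - [255, [0, 0, 0], 0]
    - [255, [0, 0, 0], 0]
    - [255, [0, 0, 0], 0]
    - [255, [0, 0, 0], 0]
    - [255, [0, 0, 0], 0]

```text
time: 6.25
tool_pos: [0.5692, -0.1993, 0.0535]
tcp_rot: [3.113, 0.398, 0.033]
wrist_force: [-0.7, -1.1, 0.7]
width: 0.342
```

```bash
python3 -c "
from h import *
to_tool([.568,-.197,.048],14.5)
snap('wrist','w3')"
```

```text
t 6.25 pos [ 0.5692 -0.1993  0.0535] yaw 14.57 tilt [ 0.0208  0.0055 -0.9998] F [-0.7 -1.1  0.7] w 0.342
shift tool [-0.0007 -0.0026  0.0054] turn 0.0012
```

View pics/w3.png

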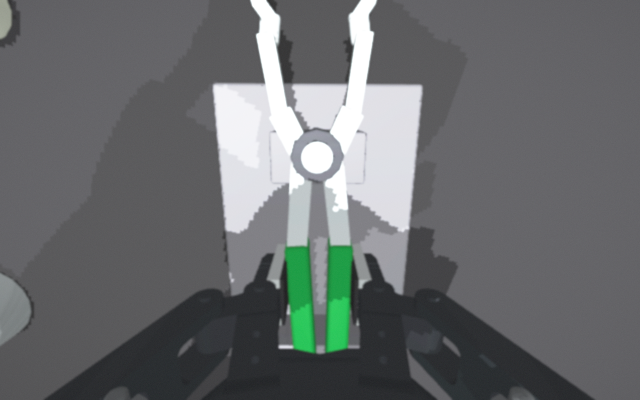

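The handles look parallel and fully home: outer edges at columns 287 to 352 at the top and 291 to 350 at the bottom. The tips are spread at (268,5) and (362,5). Now I lift.

>>> servo_tool:
  moves:
    - [255, [0, 0, -0.003], 0]
    - [255, [0, 0, -0.006], 0]
    - [255, [0, 0, -0.01], 0]
    - [255, [0, 0, -0.014], 0]
    - [255, [0, 0, -0.014], 0]
    - [255, [0, 0, -0.01], 0]
    - [255, [0, 0, -0.005], 0]
    - [255, [0, 0, 0], 0]

```text
time: 6.97
tool_pos: [0.5653, -0.1976, 0.1179]
tcp_rot: [-3.115, -0.399, -0.025]
wrist_force: [-0.0, -0.8, -2.3]
width: 0.34
```

>>> servo_tool:
  moves:
    - [255, [0, 0, -0.006], 0]
    - [255, [0, 0, -0.012], 0]
    - [255, [0, 0, -0.016], 0]
    - [255, [0, 0, -0.018], 0]
    - [255, [0, 0, -0.018], 0]
    - [255, [0, 0, -0.014], 0]
    - [255, [0, 0, -0.008], 0]
    - [255, [0, 0, 0], 0]

```text
time: 7.63
tool_pos: [0.5613, -0.1969, 0.2143]
tcp_rot: [-3.112, -0.398, -0.016]
wrist_force: [0.6, -0.5, -2.3]
width: 0.341
```

```bash
python3 -c "
from h import *
to_tool([.568,-.197,.235],14.5)
snap('wrist','w4');snap('side','s4')"
```

```text
t 7.63 pos [ 0.5613 -0.1969  0.2143] yaw 14.58 tilt [ 0.0105 -0.0031 -0.9999] F [ 0.6 -0.5 -2.3] w 0.341
shift tool [ 0.0066  0.0017 -0.0206] turn 0.0014
```

View pics/w4.png

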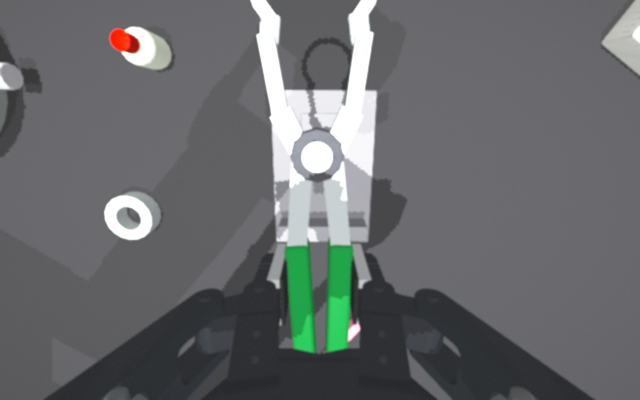

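View pics/s4.png

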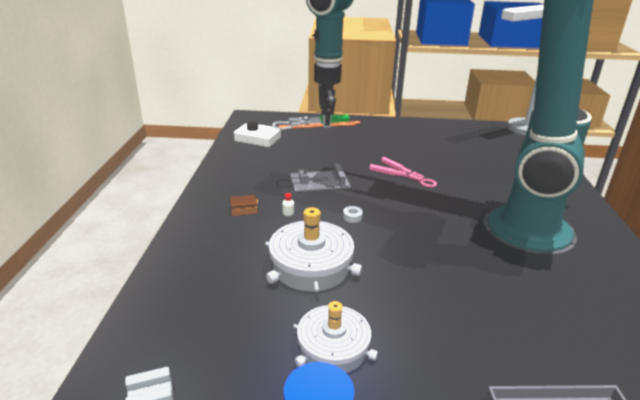

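Pliers and ring are lifted clear: the rest is empty in the side view at (320,180), and the wrist force shows about -2.3 N of weight. I work out the pliers' pose in the tool frame.

```bash
cat > rel.py <<'E'
from h import *
def rel(c,s):
    R=Ro.from_rotvec(s['tcp_rot']).as_matrix(); P=cloud(c); d=c['depth']; h=cv2.cvtColor(c['pixels'],cv2.COLOR_RGB2HSV)
    T=(P-s['tool_pos'])@R
    g=(d>0)&(h[...,0]>45)&(h[...,0]<80)&(h[...,1]>120)&(abs(T[...,1])<.03)
    zt=np.median(T[g][:,2]); g&=abs(T[...,2]-zt)<.003
    nl,lab,st,ce=cv2.connectedComponentsWithStats(g.astype(np.uint8))
    for i in range(1,nl):
        if st[i,4]>150:
            m=T[lab==i]; A=np.c_[m[:,0],np.ones(len(m))]
            print('handle',m.mean(0).round(4),'x',m[:,0].min().round(4),m[:,0].max().round(4),'y',m[:,1].min().round(4),m[:,1].max().round(4),'dy/dx,dz/dx',np.linalg.lstsq(A,m[:,1],rcond=None)[0][0].round(4),np.linalg.lstsq(A,m[:,2],rcond=None)[0][0].round(4))
    pv=T[150:163,310:324].reshape(-1,3); print('pivot',np.median(pv,0).round(4))
    return T
if __name__=='__main__': 
    import sys; rel(pickle.load(open(sys.argv[1]+'.pkl','rb')),bot.read_state())
E
python3 rel.py w4
```

```text
handle [-0.0079 -0.009  -0.0021] x -0.0394 0.0182 y -0.0154 -0.0025 dy/dx,dz/dx -0.0524 0.0238
handle [-0.0073  0.0089 -0.0021] x -0.0383 0.0184 y 0.0034 0.015 dy/dx,dz/dx 0.0279 0.025
pivot [ 0.0589 -0.001  -0.0038]
```

The handles are slightly over-squeezed: 29 mm against the nominal 34, because the stop is soft at 50 N. I ease the grip to 30 N and start moving sideways at height.

>>> servo_tool:
  moves:
    - [255, [0, 0, -0.003], 0]
    - [255, [0, 0, -0.004], 0]
    - [255, [0, 0, -0.003], 0]
    - [255, [0, 0, 0], 0]
    - [255, [0, 0, 0], 0]
    - [255, [0, 0, 0], 0]
    - [255, [0, 0, 0], 0]
    - [255, [0, 0, 0], 0]
  newtons: 30

```text
time: 8.4
tool_pos: [0.5572, -0.1953, 0.2168]
tcp_rot: [-3.105, -0.397, 0.003]
wrist_force: [-0.2, -0.1, -2.0]
width: 0.34
```

```bash
python3 -c "
from h import *
to_tool([.439,.198,.235],14.5)
snap('wrist','w5');snap('top','t5')
c=pickle.load(open('t5.pkl','rb'))
cv2.imwrite('pics/t5c.png',cv2.resize(c['pixels'][70:270,250:510,::-1],None,fx=3,fy=3,interpolation=cv2.INTER_CUBIC))
"; python3 rel.py w5
```

```text
t 8.4 pos [ 0.5572 -0.1953  0.2168] yaw 14.58 tilt [-4.000e-04 -1.110e-02 -9.999e-01] F [-0.2 -0.1 -2. ] w 0.34
shift tool [-0.0154 -0.4106 -0.0136] turn 0.0014
handle [-0.0087 -0.0095  0.    ] x -0.0422 0.0175 y -0.016 -0.0026 dy/dx,dz/dx -0.0537 0.0261
handle [-0.0081  0.0084  0.0001] x -0.0389 0.0177 y 0.0028 0.0145 dy/dx,dz/dx 0.0285 0.0268
pivot [ 0.0581 -0.0016 -0.0013]
```

View pics/t5c.png

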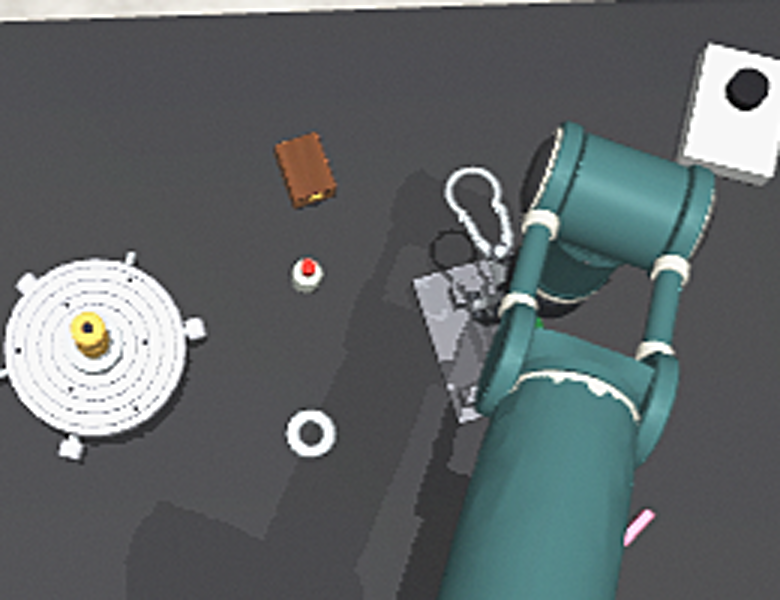

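```bash
python3 -c "
from h import *
a=pickle.load(open('w4.pkl','rb'));b=pickle.load(open('w5.pkl','rb'))
for c in (a,b):
    h=cv2.cvtColor(c['pixels'],cv2.COLOR_RGB2HSV);g=(h[...,0]>45)&(h[...,0]<80)&(h[...,1]>120);v,u=np.nonzero(g);print(v.min(),v.max(),u.min(),u.max(),np.median(c['depth'][g]),np.median(c['depth'][150:163,310:324]))
s=bot.read_state();to_tool([.439,.198,.235],14.5)
cv2.imwrite('pics/w45.png',np.hstack([cv2.resize(c['pixels'][:,220:420,::-1],None,fx=1.5,fy=1.5) for c in (a,b)]))
"; python3 rel.py w5
```

```text
245 353 285 352 0.13873096 0.11760634
244 353 285 352 0.13868254 0.11775251
t 8.5 pos [ 0.5572 -0.1953  0.2169] yaw 14.58 tilt [-4.000e-04 -1.110e-02 -9.999e-01] F [-0.7  0.4 -1.8] w 0.338
shift tool [-0.0154 -0.4106 -0.0135] turn 0.0014
handle [-0.0087 -0.0095  0.    ] x -0.0422 0.0175 y -0.016 -0.0026 dy/dx,dz/dx -0.0537 0.0261
handle [-0.0081  0.0084  0.0001] x -0.0389 0.0177 y 0.0028 0.0145 dy/dx,dz/dx 0.0285 0.0268
pivot [ 0.0581 -0.0016 -0.0013]
```

View pics/w45.png

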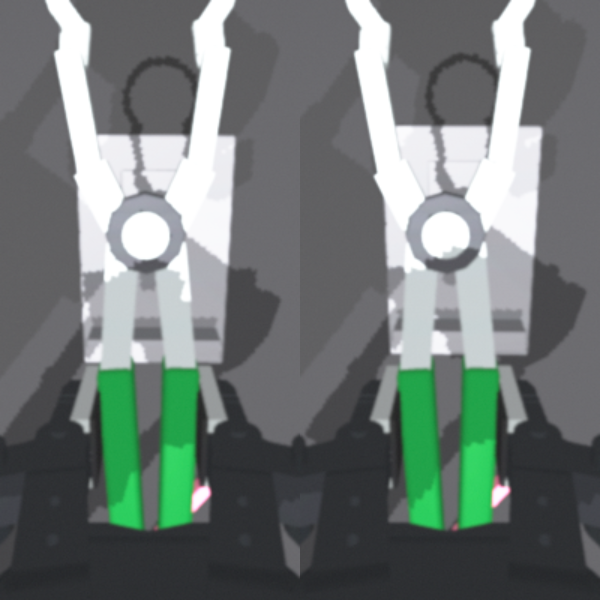

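There was no slip; the two images match. Now I move sideways in tool y at height, at moderate speed.

>>> servo_tool:
  moves:
    - [255, [0, -0.005, -0.002], 0]
    - [255, [0, -0.01, -0.002], 0]
    - [255, [0, -0.015, -0.002], 0]
    - [255, [0, -0.02, -0.001], 0]
    - [255, [0, -0.022, 0], 0]
    - [255, [0, -0.022, 0], 0]
    - [255, [0, -0.022, 0], 0]
    - [255, [0, -0.022, 0], 0]

```text
time: 9.17
tool_pos: [0.5199, -0.054, 0.2275]
tcp_rot: [-3.106, -0.389, -0.0]
wrist_force: [0.8, 0.1, -2.8]
width: 0.338
```

>>> servo_tool:
  moves:
    - [255, [0, -0.022, 0], 0]
    - [255, [0, -0.022, 0], 0]
    - [255, [0, -0.022, 0], 0]
    - [255, [0, -0.018, 0], 0]
    - [255, [0, -0.012, 0], 0]
    - [255, [0, -0.008, 0], 0]
    - [255, [0, -0.004, 0], 0]
    - [255, [0, 0, 0], 0]

```text
time: 9.83
tool_pos: [0.4839, 0.0682, 0.2321]
tcp_rot: [-3.099, -0.403, -0.006]
wrist_force: [-0.3, -0.2, -2.1]
width: 0.338
```

```bash
python3 -c "
from h import *
to_tool([.441,.1967,.22],14.58)"
```

```text
t 9.83 pos [0.4839 0.0682 0.2321] yaw 14.82 tilt [ 0.0057 -0.0156 -0.9999] F [-0.3 -0.2 -2.1] w 0.338
shift tool [-0.0087 -0.135   0.0142] turn 0.0042
```

>>> servo_tool:
  moves:
    - [255, [-0.001, -0.006, 0], 0.001]
    - [255, [-0.001, -0.012, 0], 0.001]
    - [255, [-0.001, -0.018, 0], 0.001]
    - [255, [-0.001, -0.02, 0], 0.001]
    - [255, [-0.001, -0.02, 0], 0]
    - [255, [-0.001, -0.014, 0], 0]
    - [255, [0, -0.008, 0], 0]
    - [255, [0, 0, 0], 0]

```text
time: 10.5
tool_pos: [0.453, 0.1624, 0.234]
tcp_rot: [-3.104, -0.382, -0.007]
wrist_force: [0.4, 0.2, -2.6]
width: 0.337
```

```bash
python3 -c "
from h import *
to_tool([.441,.1967,.22],14.58)
snap('top','t6');snap('side','s6');snap('wrist','w6')
c=pickle.load(open('t6.pkl','rb'))
a=cv2.resize(c['pixels'][110:240,210:370,::-1],None,fx=4,fy=4,interpolation=cv2.INTER_CUBIC)
cv2.imwrite('pics/t6c.png',a)
c=pickle.load(open('s6.pkl','rb'))
a=cv2.resize(c['pixels'][150:290,230:430,::-1],None,fx=4,fy=4,interpolation=cv2.INTER_CUBIC)
cv2.imwrite('pics/s6c.png',a)
to_tool([.441,.1967,.22],14.58)
"; python3 rel.py w6
```

```text
t 10.5 pos [0.453  0.1624 0.234 ] yaw 14.05 tilt [ 0.0062 -0.0139 -0.9999] F [ 0.4  0.2 -2.6] w 0.337
shift tool [-0.0034 -0.036   0.0145] turn -0.0093
t 10.65 pos [0.4535 0.161  0.2339] yaw 13.99 tilt [ 0.0062 -0.0129 -0.9999] F [ 0.5  0.5 -2.4] w 0.34
shift tool [-0.0035 -0.0375  0.0144] turn -0.0104
handle [-0.0086 -0.0098 -0.0001] x -0.0422 0.0173 y -0.0163 -0.0029 dy/dx,dz/dx -0.0558 0.0261
handle [-0.0084  0.0081  0.    ] x -0.0399 0.0177 y 0.0025 0.0142 dy/dx,dz/dx 0.0238 0.0262
pivot [ 0.058  -0.0019 -0.0014]
```

View pics/t6c.png

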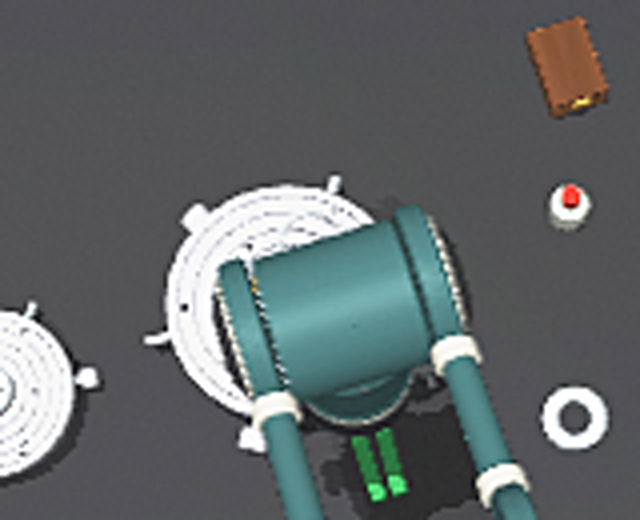

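View pics/s6c.png

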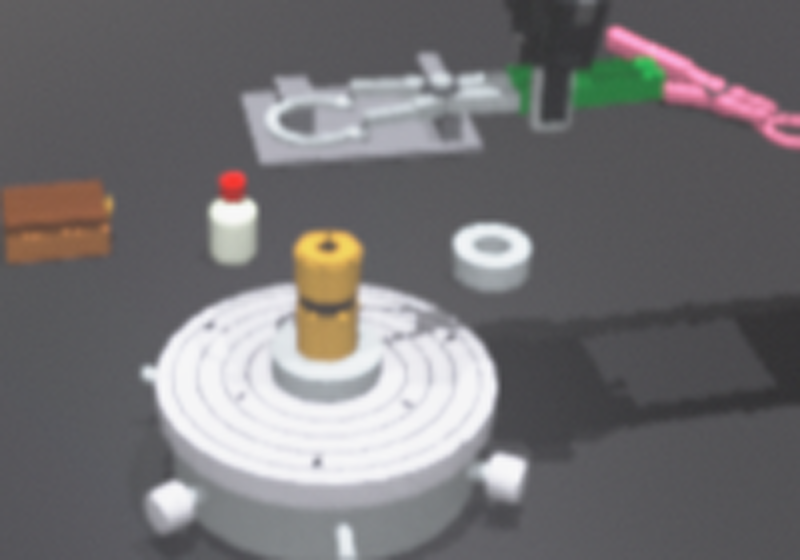

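View pics/w6.png

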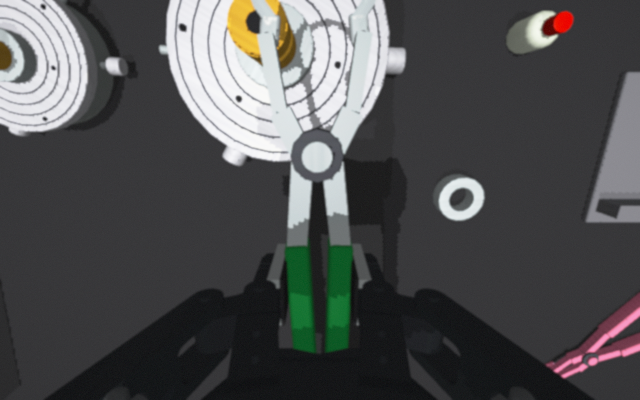

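The ring hangs in the air in the side view at full-frame (309,180), and the shaft top at (312,213). In the wrist view the shaft top is at (255,20), left of the tips. I measure ring and shaft in the same images.

```bash
cat > rs.py <<'E'
from h import *
from scipy.optimize import least_squares
import sys
def circ(q,r0):
    f=lambda p: np.hypot(q[:,0]-p[0],q[:,1]-p[1])-p[2]
    return least_squares(f,[*q[:,:2].mean(0),r0],loss='soft_l1',f_scale=.002).x
def side(c,s,zr):
    P=cloud(c); d=c['depth']; h=cv2.cvtColor(c['pixels'],cv2.COLOR_RGB2HSV); R=Ro.from_rotvec(s['tcp_rot']).as_matrix()
    T=(P-s['tool_pos'])@R
    g=(d>0)&(h[...,1]<70)&(abs(P[...,2]-zr)<.012)&(T[...,0]>.105)&(T[...,0]<.18)&(abs(T[...,1])<.05)
    q=P[g]
    if len(q)>10:
        A=np.c_[q[:,0]-q[:,0].mean(),q[:,1]-q[:,1].mean(),np.ones(len(q))]; pl=np.linalg.lstsq(A,q[:,2],rcond=None)[0]
        X=circ(q,.0235); print('side ring n',len(q),'z',np.median(q[:,2]).round(4),'circ',X.round(4),'slope',pl.round(3)); print('  in tool',((np.r_[X[:2],np.median(q[:,2])]-s['tool_pos'])@R).round(4))
    y=(d>0)&(h[...,0]>12)&(h[...,0]<35)&(h[...,1]>90)&(abs(P[...,0]-.564)<.03)&(abs(P[...,1]-.231)<.03)&(P[...,2]>.1)&(P[...,2]<.165)
    b=P[y]; 
    w=b[b[:,2]<.150]; top=b[b[:,2]>.1525]
    f=lambda p: np.hypot(w[:,0]-p[0],w[:,1]-p[1])-.018
    if len(w)>10: print('side shaft wall fit',least_squares(f,[.564,.231],loss='soft_l1',f_scale=.002).x.round(4),len(w))
    if len(top)>5: print('  top',top.mean(0).round(4),len(top))
def wrist(c,s):
    P=cloud(c); d=c['depth']; h=cv2.cvtColor(c['pixels'],cv2.COLOR_RGB2HSV)
    y=(d>0)&(h[...,0]>12)&(h[...,0]<35)&(h[...,1]>90)&(abs(P[...,0]-.564)<.035)&(abs(P[...,1]-.231)<.035)
    b=P[y]; w=b[(b[:,2]<.150)&(b[:,2]>.131)]; t=b[b[:,2]>.1525]
    f=lambda p: np.hypot(w[:,0]-p[0],w[:,1]-p[1])-.018
    if len(w)>10: print('wrist wall',least_squares(f,[.564,.231],loss='soft_l1',f_scale=.002).x.round(4),len(w))
    if len(t)>10: 
        e=cv2.minEnclosingCircle(t[:,:2].astype(np.float32)); print('wrist top',t.mean(0).round(4),e,np.median(t[:,2]),len(t))
if __name__=='__main__':
    s=bot.read_state(); n=sys.argv[1]
    side(pickle.load(open('s'+n+'.pkl','rb')),s,s['tool_pos'][2]-.018); wrist(pickle.load(open('w'+n+'.pkl','rb')),s)
E
python3 rs.py 6
```

```text
side ring n 122 z 0.2132 circ [0.5748 0.1968 0.0243] slope [-0.026  0.018  0.213]
  in tool [ 0.1262 -0.0052  0.0216]
side shaft wall fit [0.5641 0.2281] 243
  top [0.5649 0.2318 0.1536] 79
wrist wall [0.5651 0.2289] 173
wrist top [0.5627 0.2311 0.1563] ((0.56029212474823, 0.22387422621250153), 0.024336690083146095) 0.1562426854445638 1597
```

>>> servo_tool:
  moves:
    - [255, [-0.001, -0.005, 0.001], 0]
    - [255, [-0.001, -0.008, 0.001], 0]
    - [255, [-0.001, -0.008, 0.001], 0]
    - [255, [0, -0.006, 0.001], 0]
    - [255, [0, -0.003, 0], 0]
    - [255, [0, 0, 0], 0]
    - [255, [0, 0, 0], 0]
    - [255, [0, 0, 0], 0]

```text
time: 11.32
tool_pos: [0.4431, 0.1901, 0.2294]
tcp_rot: [-3.106, -0.375, -0.006]
wrist_force: [-0.2, 1.0, -2.8]
width: 0.334
```

```bash
python3 -c "
from h import *
snap('side','s7');snap('wrist','w7')
c=pickle.load(open('s7.pkl','rb'))
a=cv2.resize(c['pixels'][160:260,250:390,::-1],None,fx=5,fy=5,interpolation=cv2.INTER_CUBIC)
cv2.imwrite('pics/s7c.png',a)
to_tool([.441,.1967,.22],14)
"; python3 rs.py 7
```

```text
t 11.42 pos [0.4431 0.1899 0.2295] yaw 13.75 tilt [ 0.0054 -0.0121 -0.9999] F [ 0.9  0.3 -2.8] w 0.337
shift tool [-0.0005 -0.007   0.0095] turn -0.0043
side ring n 133 z 0.2087 circ [0.5647 0.2245 0.0243] slope [-0.001  0.011  0.208]
  in tool [ 0.1262 -0.0045  0.0215]
side shaft wall fit [0.5642 0.228 ] 244
  top [0.5641 0.2302 0.1537] 76
wrist wall [0.5651 0.2288] 235
wrist top [0.5606 0.227  0.1561] ((0.5645803213119507, 0.22854043543338776), 0.01788736693561077) 0.15627097444381566 2229
```

View pics/s7c.png

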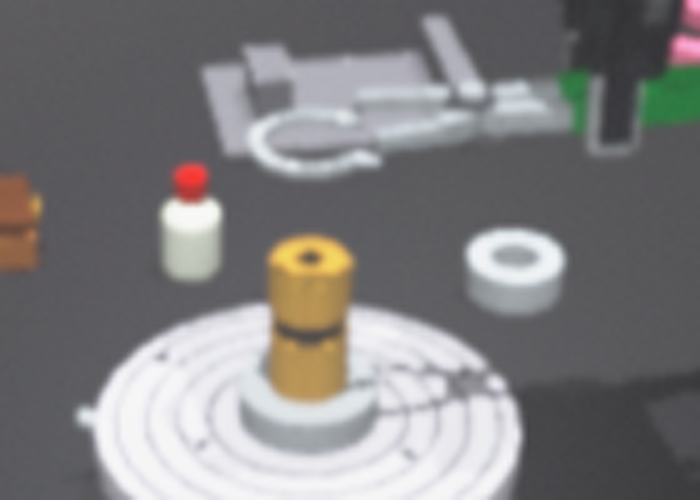

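View pics/w7.png

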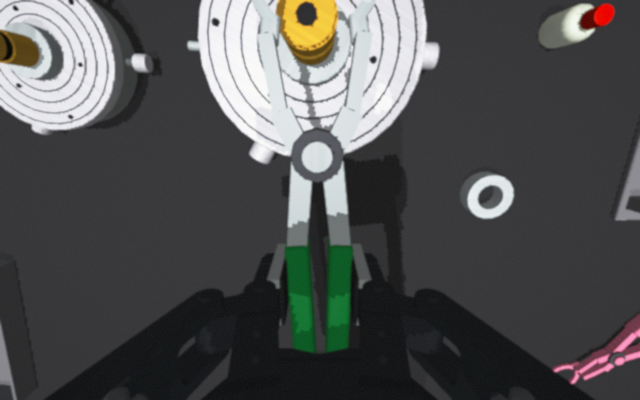

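The wrist view shows the shaft top at (308,20) with its centre hole at (307,13), between the plier tips at (266,15) and (364,15). I work out the exact offsets.

```bash
cat > wm.py <<'E'
from h import *
import sys
n=sys.argv[1]; c=pickle.load(open('w'+n+'.pkl','rb')); s=bot.read_state(); R=Ro.from_rotvec(s['tcp_rot']).as_matrix()
K=c['intrinsics'];CR=np.array(c['R']);Ct=np.array(c['t']); o=-CR.T@Ct
def ray(u,v,z):
    r=CR.T@np.array([(u-K[0,2])/K[0,0],(v-K[1,2])/K[1,1],1]); return o+r*(z-o[2])/r[2]
T=lambda p:((p-s['tool_pos'])@R).round(4)
gray=cv2.cvtColor(c['pixels'],cv2.COLOR_RGB2GRAY); h=cv2.cvtColor(c['pixels'],cv2.COLOR_RGB2HSV)
# shaft hole: dark pixels inside
sub=(gray[0:32,285:332]<60)
nl,lab,st,ce=cv2.connectedComponentsWithStats(sub.astype(np.uint8))
for i in range(1,nl):
    if st[i,4]>30: u,v=ce[i]+[285,0]; print('hole px',u,v,st[i],'world',ray(u,v,.155).round(4),'tool',T(ray(u,v,.155)))
P=cloud(c); TT=(P-s['tool_pos'])@R
# plier arms: midline ahead of the pivot by depth mask
m=(c['depth']>0)&(TT[...,2]<.02)&(TT[...,0]>.03)&(abs(TT[...,1])<.04)
for x in [.035,.04,.045,.05,.07,.075,.08,.085,.09,.095,.1,.105,.11]:
    q=TT[m&(abs(TT[...,0]-x)<.0015)]
    if len(q)>5: print(x,'y',q[:,1].min().round(4),q[:,1].max().round(4),'mid',((q[:,1].min()+q[:,1].max())/2).round(4),'z',np.median(q[:,2]).round(4))
g=(P[...,2]>.1535)&(P[...,2]<.16)&(h[...,0]>12)&(h[...,0]<35)&(h[...,1]>90)&(abs(P[...,0]-.565)<.03)&(abs(P[...,1]-.23)<.03)
cs,_=cv2.findContours(g.astype(np.uint8),cv2.RETR_EXTERNAL,cv2.CHAIN_APPROX_NONE)
k=max(cs,key=len)[:,0]; k=k[k[:,1]>1]
b=np.array([ray(u,v,.154) for u,v in k])
from scipy.optimize import least_squares
f=lambda p: np.hypot(b[:,0]-p[0],b[:,1]-p[1])-p[2]
X=least_squares(f,[.565,.23,.017],loss='soft_l1',f_scale=.0007).x; print('top rim fit',X.round(4),'tool',T(np.r_[X[:2],.155]))
E
python3 wm.py 7; python3 rel.py w7
```

```text
hole px 306.05016722408027 13.478260869565217 [ 12   3  19  22 299] world [0.5655 0.2288 0.155 ] tool [ 0.1277 -0.0078  0.0753]
0.035 y -0.0138 0.0112 mid -0.0013 z 0.0039
0.04 y -0.0136 0.0106 mid -0.0015 z 0.0041
0.045 y -0.0131 0.0101 mid -0.0015 z 0.0041
0.05 y -0.0126 0.0095 mid -0.0015 z 0.0018
0.07 y -0.0195 0.0154 mid -0.002 z 0.0049
0.075 y -0.02 0.0158 mid -0.0021 z 0.0055
0.08 y -0.0206 0.0167 mid -0.002 z 0.0067
0.085 y -0.0215 0.0171 mid -0.0022 z 0.0068
0.09 y -0.0223 0.0178 mid -0.0022 z 0.0071
0.095 y -0.0232 0.0183 mid -0.0024 z 0.0072
0.1 y -0.024 0.0191 mid -0.0024 z 0.0073
0.105 y -0.0252 0.02 mid -0.0026 z 0.0169
0.11 y -0.0245 0.0194 mid -0.0026 z 0.017
top rim fit [0.5646 0.2283 0.017 ] tool [ 0.1267 -0.0075  0.0752]
handle [-0.0085 -0.0096 -0.    ] x -0.0395 0.0176 y -0.0161 -0.0032 dy/dx,dz/dx -0.0554 0.0277
handle [-0.0083  0.0083  0.    ] x -0.0393 0.018 y 0.0027 0.0144 dy/dx,dz/dx 0.0238 0.0252
pivot [ 0.0581 -0.0016 -0.0014]
```

Ring centre in the tool frame is (0.128,-0.003,0.0195), and the shaft axis at that plane is (0.1275,-0.0085). The side camera independently gives the same offset, about 5.7 mm. I write a goal helper and shift in small steps.

```bash
cat > goal.py <<'E'
from h import *
import sys
S=None
def goal(zr,yaw=13.75):
    s=bot.read_state(); R=Ro.from_rotvec(s['tcp_rot']).as_matrix(); off=R@np.array([.128,-.0029,.0195])
    S=np.load('S.npy'); r=s['tool_pos']+off; print('ring',r.round(4),'err ring-shaft',(r[:2]-S).round(4)*1000,'mm')
    to_tool(np.r_[S,zr]-off,yaw,s); print('pliers pitch/roll',R[2,0]-.026,R[2,1])
if __name__=='__main__': goal(float(sys.argv[1]))
E
python3 -c "
from h import *
s=bot.read_state(); R=Ro.from_rotvec(s['tcp_rot']).as_matrix()
S=(s['tool_pos']+R@np.array([.1275,-.0085,.0195]))[:2]; print(S); np.save('S.npy',S)"; python3 goal.py .2
```

```text
[0.56500213 0.22872347]
ring [0.5668 0.2234 0.2107] err ring-shaft [ 1.8 -5.3] mm
t 11.42 pos [0.4431 0.1899 0.2295] yaw 13.75 tilt [ 0.0054 -0.0121 -0.9999] F [ 0.9  0.3 -2.8] w 0.337
shift tool [-0.0006 -0.0055  0.0108] turn 0.0
pliers pitch/roll -0.020576414323121326 -0.012094831181468474
```

>>> servo_tool:
  moves:
    - [255, [0, -0.002, 0.002], 0]
    - [255, [0, -0.0015, 0.003], 0]
    - [255, [0, -0.001, 0.004], 0]
    - [255, [0, 0, 0.004], 0]
    - [255, [0, 0, 0.003], 0]
    - [255, [0, 0, 0.002], 0]
    - [255, [0, 0, 0], 0]
    - [255, [0, 0, 0], 0]

```text
time: 12.08
tool_pos: [0.4419, 0.1942, 0.209]
tcp_rot: [-3.107, -0.373, -0.005]
wrist_force: [-0.2, 0.4, -3.1]
width: 0.34
```

```bash
python3 goal.py .165
```

```text
ring [0.5656 0.2276 0.1901] err ring-shaft [ 0.6 -1.1] mm
t 12.08 pos [0.4419 0.1942 0.209 ] yaw 13.69 tilt [ 0.0045 -0.0117 -0.9999] F [-0.2  0.4 -3.1] w 0.34
shift tool [-0.0004 -0.001   0.0251] turn -0.001
pliers pitch/roll -0.02153856043911774 -0.011711972394454366
```

>>> servo_tool:
  moves:
    - [255, [-0.0003, -0.0009, 0.001], -0.001]
    - [255, [0, 0, 0.003], 0]
    - [255, [0, 0, 0.003], 0]
    - [255, [0, 0, 0.003], 0]
    - [255, [0, 0, 0.003], 0]
    - [255, [0, 0, 0.001], 0]
    - [255, [0, 0, 0], 0]
    - [255, [0, 0, 0], 0]

```text
time: 12.75
tool_pos: [0.4415, 0.1953, 0.1936]
tcp_rot: [-3.107, -0.375, -0.005]
wrist_force: [0.3, -0.0, -2.3]
width: 0.338
```

```bash
python3 goal.py .165;  python3 -c "
from h import *
snap('side','s8');snap('wrist','w8')
c=pickle.load(open('s8.pkl','rb'))
a=cv2.resize(c['pixels'][170:260,250:370,::-1],None,fx=6,fy=6,interpolation=cv2.INTER_CUBIC)
cv2.imwrite('pics/s8c.png',a)"; python3 rs.py 8; python3 wm.py 8 | grep -v mid; python3 goal.py .165
```

```text
ring [0.5652 0.2287 0.1747] err ring-shaft [0.2 0. ] mm
t 12.75 pos [0.4415 0.1953 0.1936] yaw 13.75 tilt [ 0.0048 -0.0117 -0.9999] F [ 0.3 -0.  -2.3] w 0.338
shift tool [-0.0003  0.0001  0.0097] turn -0.0001
pliers pitch/roll -0.02118978636092079 -0.011691807282189682
side ring n 125 z 0.1727 circ [0.5627 0.2295 0.0245] slope [-0.006  0.025  0.173]
  in tool [ 0.1257 -0.0042  0.0217]
side shaft wall fit [0.5641 0.2281] 241
  top [0.5643 0.2351 0.1539] 44
wrist wall [0.5651 0.2288] 425
wrist top [0.555  0.2263 0.156 ] ((0.5609101057052612, 0.22777307033538818), 0.017322253435850143) 0.15620241127574325 1955
top rim fit [0.5647 0.2287 0.0173] tool [ 0.1273 -0.0028  0.0394]
ring [0.5653 0.2288 0.1749] err ring-shaft [0.3 0. ] mm
t 12.85 pos [0.4416 0.1953 0.1937] yaw 13.74 tilt [ 0.005  -0.0117 -0.9999] F [ 0.3  0.1 -1.8] w 0.337
shift tool [-0.0003  0.0001  0.0099] turn -0.0001
pliers pitch/roll -0.020980350060931886 -0.011714014304092
```

View pics/s8c.png

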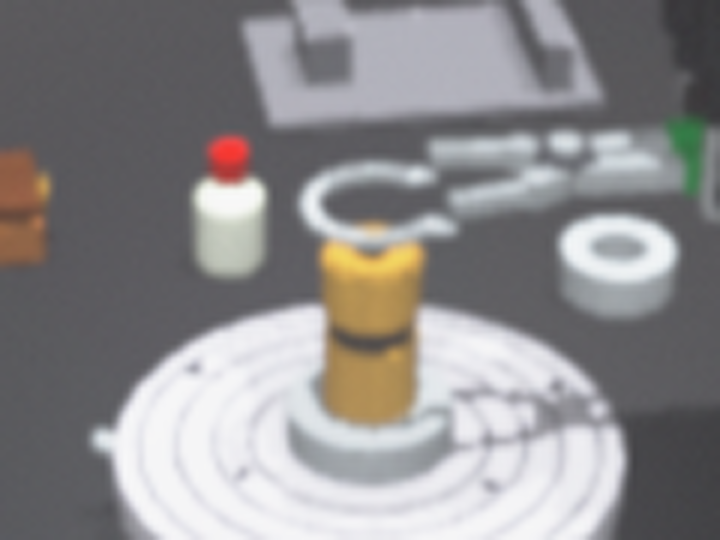

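View pics/w8.png

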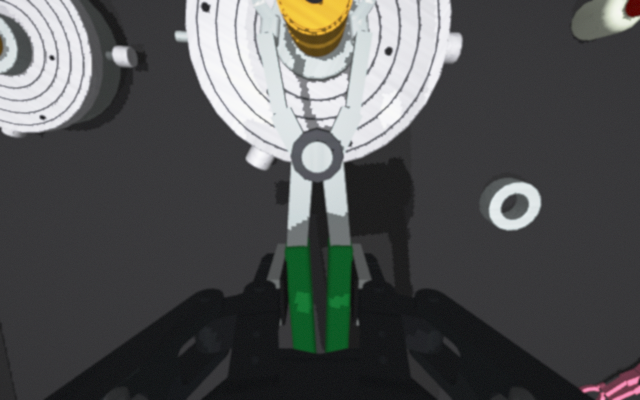

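```bash
cat > fit.py <<'E'
from h import *
import sys
from scipy.optimize import minimize
n=sys.argv[1]; zr=float(sys.argv[2]); pit=-.021; rol=-.0117
c=pickle.load(open('s'+n+'.pkl','rb')); K=np.array(c['intrinsics']);CR=np.array(c['R']);Ct=np.array(c['t'])
F=6; x0,y0,w,hh=270,170,80,90
im=cv2.resize(c['pixels'][y0:y0+hh,x0:x0+w],None,fx=F,fy=F,interpolation=cv2.INTER_LINEAR); h=cv2.cvtColor(im,cv2.COLOR_RGB2HSV)
def pr(X):
    q=X@CR.T+Ct; return np.c_[((q[:,0]/q[:,2]*K[0,0]+K[0,2])-x0+.5)*F-.5,((q[:,1]/q[:,2]*K[1,1]+K[1,2])-y0+.5)*F-.5]
a=np.linspace(0,2*np.pi,200)
def ringpts(cx,cy,z,r,dz,yaw=np.radians(12.8)):
    X=np.c_[cx+r*np.cos(a),cy+r*np.sin(a),np.full(200,z+dz)]
    return X
def mask(cx,cy,z):
    m=np.zeros(im.shape[:2],np.uint8); i=np.ones(im.shape[:2],np.uint8)
    for dz in(-.002,.002):
        cv2.fillPoly(m,[np.round(pr(ringpts(cx,cy,z,.026,dz))*16).astype(np.int32)],1,shift=4)
        t=np.zeros_like(m);cv2.fillPoly(t,[np.round(pr(ringpts(cx,cy,z,.021,dz))*16).astype(np.int32)],1,shift=4); i&=t
    return m&~(i>0)
# soft target: brightness low saturation
v=h[...,2].astype(float); sat=h[...,1].astype(float)
soft=np.clip((v-95)/80,0,1)*np.clip((90-sat)/50,0,1)
yaw=np.radians(12.8)
def sc(p):
    cx,cy,z=p; M=mask(cx,cy,z).astype(float)
    # ignore gap sector toward pliers, and region far away
    W=np.zeros_like(M); cv2.fillPoly(W,[np.round(pr(ringpts(cx,cy,z,.032,0))).astype(np.int32)],1)
    g=np.array([[cx,cy,z]]+[[cx-.05*np.cos(yaw+t),cy-.05*np.sin(yaw+t),z] for t in np.linspace(-.6,.6,9)]); cv2.fillPoly(W,[np.round(pr(g)).astype(np.int32)],0)
    M=cv2.GaussianBlur(M,(0,0),2.5)
    return (((M-soft)**2)*W).sum()/W.sum()
best=None
for dx in np.arange(-.004,.0041,.001):
    for dy in np.arange(-.004,.0041,.001):
        p=[.565+dx,.2288+dy,zr]; s=sc(p)
        if best is None or s<best[0]: best=(s,p)
r=minimize(lambda q: sc([q[0],q[1],zr]),best[1][:2],method='Nelder-Mead',options=dict(initial_simplex=[[best[1][0],best[1][1]],[best[1][0]+.001,best[1][1]],[best[1][0],best[1][1]+.001]]))
print('ring fit (z fixed',zr,')',r.x.round(4),r.fun)
# shaft: silhouette columns of brass + top arc
br=(h[...,0]>12)&(h[...,0]<35)&(h[...,1]>90)
for z in (.14,.135,.115,.11):
    u,vv=pr(np.array([[.565,.2288,z]]))[0]; row=np.nonzero(br[int(vv)])[0]; row=row[abs(row-u)<80]
    e=pr(np.array([[.565-.018,.2288,z],[.565+.018,.2288,z]]))
    print('shaft row z',z,'edges',row.min(),row.max(),'mid',(row.min()+row.max())/2,'pred mid',u.round(1),'pred edges',e[:,0].round(1))
vis=im.copy()
for r_,dz in((.026,.002),(.021,.002)):
    cv2.polylines(vis,[np.round(pr(ringpts(*r.x,zr,r_,dz))).astype(np.int32)],True,(255,0,0),1)
S=np.load('S.npy');cv2.polylines(vis,[np.round(pr(ringpts(*S,.153,.018,0))).astype(np.int32)],True,(0,0,255),1)
cv2.imwrite(f'pics/fit{n}.png',vis[:,:,::-1])
E
python3 fit.py 8 .1748
```

```text
ring fit (z fixed 0.1748 ) [0.5647 0.2295] 0.07831603408267934
shaft row z 0.14 edges 204 298 mid 251.0 pred mid 250.5 pred edges [299.7 201.4]
shaft row z 0.135 edges 204 297 mid 250.5 pred mid 250.3 pred edges [299.4 201.4]
shaft row z 0.115 edges 212 214 mid 213.0 pred mid 249.5 pred edges [298.1 201. ]
shaft row z 0.11 edges 210 291 mid 250.5 pred mid 249.3 pred edges [297.8 200.9]
```

View pics/fit8.png

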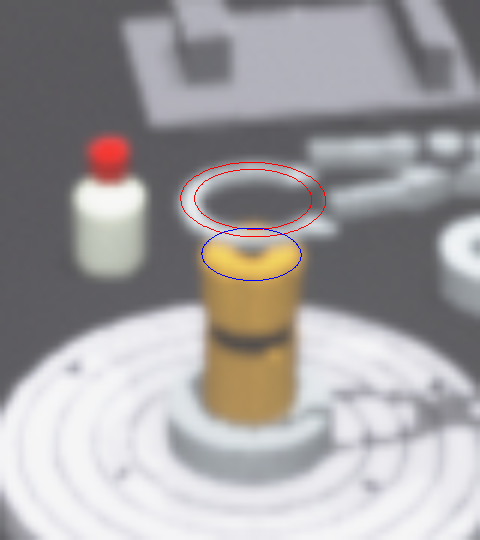

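The overlay shows the fitted ring (red) centred over the shaft top (blue): side fit (0.5647,0.2295) against shaft (0.565,0.2287), within 1 mm. I descend slowly and watch the force.

>>> servo_tool:
  moves:
    - [255, [-0.0002, 0, 0.002], 0]
    - [255, [0, 0, 0.002], 0]
    - [255, [0, 0, 0.0025], 0]
    - [255, [0, 0, 0.0025], 0]
    - [255, [0, 0, 0.0025], 0]
    - [255, [0, 0, 0.002], 0]
    - [255, [0, 0, 0], 0]
    - [255, [0, 0, 0], 0]

```text
time: 13.52
tool_pos: [0.4417, 0.1955, 0.1791]
tcp_rot: [-3.107, -0.374, -0.007]
wrist_force: [-0.4, 0.4, -2.9]
width: 0.335
```

```bash
python3 goal.py .145; python3 -c "
from h import *
print(bot.read_state()['torque'].round(2))"
```

```text
ring [0.5654 0.2289 0.1603] err ring-shaft [0.4 0.2] mm
t 13.52 pos [0.4417 0.1955 0.1791] yaw 13.74 tilt [ 0.0057 -0.0118 -0.9999] F [-0.4  0.4 -2.9] w 0.335
shift tool [-0.0005  0.0003  0.0153] turn -0.0001
pliers pitch/roll -0.02033832782867786 -0.011788961978322802
[-0.01 -0.01  0.08]
```

>>> servo_tool:
  moves:
    - [255, [-0.0004, 0.0002, 0.001], 0]
    - [255, [0, 0, 0.0015], 0]
    - [255, [0, 0, 0.0015], 0]
    - [255, [0, 0, 0.0015], 0]
    - [255, [0, 0, 0.0015], 0]
    - [255, [0, 0, 0.001], 0]
    - [255, [0, 0, 0], 0]
    - [255, [0, 0, 0], 0]

```text
time: 14.18
tool_pos: [0.4415, 0.1953, 0.1704]
tcp_rot: [-3.107, -0.374, -0.007]
wrist_force: [1.0, -0.7, -2.5]
width: 0.341
```

```bash
python3 goal.py .125;  python3 -c "
from h import *
print(bot.read_state()['torque'].round(2))
snap('side','s9');snap('wrist','w9')
c=pickle.load(open('s9.pkl','rb'))
a=cv2.resize(c['pixels'][185:250,270:360,::-1],None,fx=8,fy=8,interpolation=cv2.INTER_CUBIC)
cv2.imwrite('pics/s9c.png',a)"; python3 fit.py 9 .151
```

```text
ring [0.5652 0.2288 0.1517] err ring-shaft [0.2 0.1] mm
t 14.18 pos [0.4415 0.1953 0.1704] yaw 13.74 tilt [ 0.006  -0.0119 -0.9999] F [ 1.  -0.7 -2.5] w 0.341
shift tool [-0.0004  0.0004  0.0267] turn -0.0001
pliers pitch/roll -0.01996204088941793 -0.011856954312523432
[-0.01  0.01  0.04]
ring fit (z fixed 0.151 ) [0.565  0.2277] 0.0768936429551795Traceback (most recent call last):
  File "fit.py", line 43, in <module>
    print('shaft row z',z,'edges',row.min(),row.max(),'mid',(row.min()+row.max())/2,'pred mid',u.round(1),'pred edges',e[:,0].round(1))
                                  ~~~~~~~^^
    return umr_minimum(a, axis, None, out, keepdims, initial, where)
ValueError: zero-size array to reduction operation minimum which has no identity
```

View pics/s9c.png

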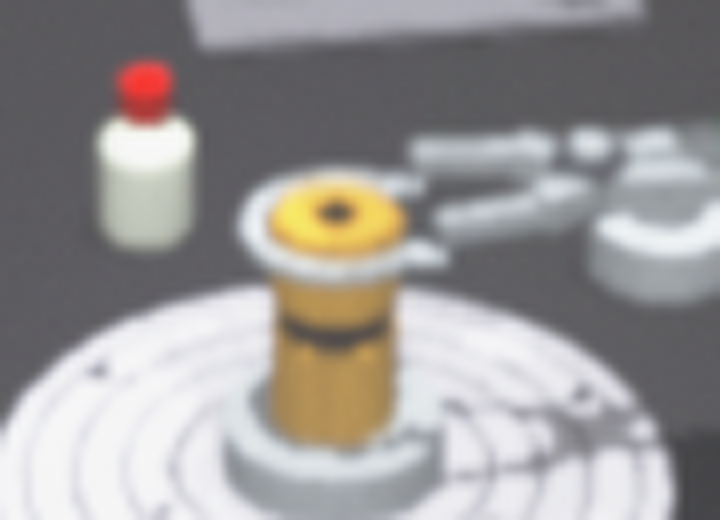

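View pics/w9.png

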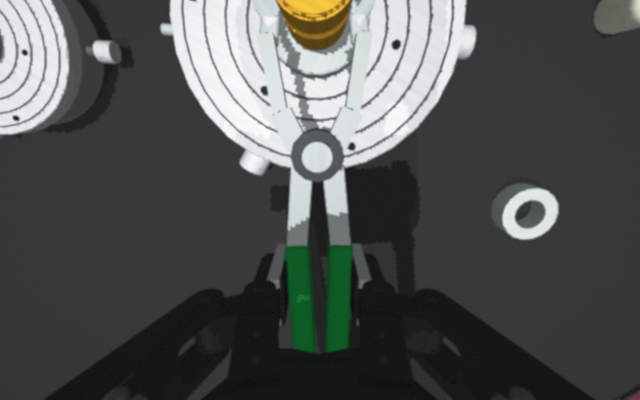

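In the side view the ring now encircles the shaft top evenly: shaft at columns 272 to 408 (centre 340), ring outer left edge at 240 (centre ≈338). There is no contact force. I continue down.

>>> servo_tool:
  moves:
    - [255, [-0.0003, 0.0002, 0.001], 0]
    - [255, [0, 0, 0.0015], 0]
    - [255, [0, 0, 0.002], 0]
    - [255, [0, 0, 0.002], 0]
    - [255, [0, 0, 0.002], 0]
    - [255, [0, 0, 0.0015], 0]
    - [255, [0, 0, 0], 0]
    - [255, [0, 0, 0], 0]

```text
time: 14.95
tool_pos: [0.4413, 0.1952, 0.1594]
tcp_rot: [-3.107, -0.374, -0.008]
wrist_force: [-0.4, 0.2, -3.0]
width: 0.337
```

```bash
python3 goal.py .125; python3 -c "
from h import *
print(bot.read_state()['torque'].round(2))"
```

```text
ring [0.565  0.2287 0.1408] err ring-shaft [ 0. -0.] mm
t 14.95 pos [0.4413 0.1952 0.1594] yaw 13.74 tilt [ 0.0063 -0.0119 -0.9999] F [-0.4  0.2 -3. ] w 0.337
shift tool [-0.0001  0.0001  0.0158] turn -0.0002
pliers pitch/roll -0.01969824452399472 -0.011857857575771406
[-0.07  0.03 -0.03]
```

>>> servo_tool:
  moves:
    - [255, [-0.0001, 0.0001, 0.001], 0]
    - [255, [0, 0, 0.0015], 0]
    - [255, [0, 0, 0.0018], 0]
    - [255, [0, 0, 0.0018], 0]
    - [255, [0, 0, 0.0018], 0]
    - [255, [0, 0, 0.001], 0]
    - [255, [0, 0, 0], 0]
    - [255, [0, 0, 0], 0]

```text
time: 15.62
tool_pos: [0.4413, 0.1952, 0.1495]
tcp_rot: [-3.107, -0.374, -0.008]
wrist_force: [0.5, 0.2, -2.5]
width: 0.336
```

```bash
python3 goal.py .125;  python3 -c "
from h import *
print(bot.read_state()['torque'].round(2))
snap('side','s10')
c=pickle.load(open('s10.pkl','rb'))
a=cv2.resize(c['pixels'][185:250,270:360,::-1],None,fx=8,fy=8,interpolation=cv2.INTER_CUBIC)
cv2.imwrite('pics/s10c.png',a)
s=bot.read_state(); import rs; rs.side(c,s,s['tool_pos'][2]-.019)"
```

```text
ring [0.565  0.2287 0.1309] err ring-shaft [ 0. -0.] mm
t 15.62 pos [0.4413 0.1952 0.1495] yaw 13.74 tilt [ 0.0063 -0.0119 -0.9999] F [ 0.5  0.2 -2.5] w 0.336
shift tool [-0.0001  0.      0.0059] turn -0.0001
pliers pitch/roll -0.019671159105549438 -0.01186058469179387
[-0.01  0.01  0.01]
side ring n 107 z 0.1296 circ [0.5623 0.2272 0.0248] slope [-0.02  -0.003  0.129]
  in tool [ 0.125  -0.002   0.0208]
side shaft wall fit [0.5644 0.2282] 206
  top [0.564  0.2299 0.1536] 70
```

View pics/s10c.png

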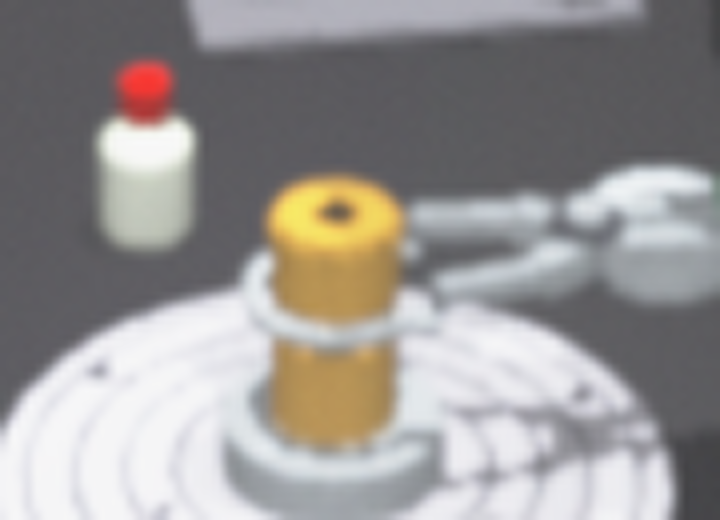

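>>> servo_tool:
  moves:
    - [255, [0, 0, 0.001], 0]
    - [255, [0, 0, 0.0012], 0]
    - [255, [0, 0, 0.0012], 0]
    - [255, [0, 0, 0.0008], 0]
    - [255, [0, 0, 0], 0]
    - [255, [0, 0, 0], 0]
    - [255, [0, 0, 0], 0]
    - [255, [0, 0, 0], 0]

```text
time: 16.33
tool_pos: [0.4415, 0.1954, 0.1451]
tcp_rot: [-3.106, -0.374, -0.008]
wrist_force: [0.2, -0.4, -2.2]
width: 0.337
```

```bash
python3 goal.py .125;  cat > rows.py <<'E'
from h import *
import sys,rs
c=snap('side','s11'); snap('wrist','w11'); s=bot.read_state(); rs.side(c,s,s['tool_pos'][2]-.019)
K=np.array(c['intrinsics']);CR=np.array(c['R']);Ct=np.array(c['t'])
x0,y0,F=270,185,8
a=cv2.resize(c['pixels'][185:250,270:360],None,fx=F,fy=F,interpolation=cv2.INTER_CUBIC)
def pr(X):
    q=np.atleast_2d(X)@CR.T+Ct; return np.c_[((q[:,0]/q[:,2]*K[0,0]+K[0,2])-x0+.5)*F-.5,((q[:,1]/q[:,2]*K[1,1]+K[1,2])-y0+.5)*F-.5]
S=np.load('S.npy'); t=np.linspace(0,2*np.pi,200); vis=a.copy()
for z in (.123,.127):
    for r in (.021,.026):
        cv2.polylines(vis,[np.round(pr(np.c_[S[0]+r*np.cos(t),S[1]+r*np.sin(t),np.full(200,z)])).astype(np.int32)],True,(255,0,0) if z<.125 else (0,0,255),1)
cv2.polylines(vis,[np.round(pr(np.c_[S[0]+.016*np.cos(t),S[1]+.016*np.sin(t),np.full(200,.155)])).astype(np.int32)],True,(0,255,0),1)
cv2.imwrite('pics/s11c.png',np.vstack([vis[150:410],a[150:410]])[:,:,::-1])
g=cv2.cvtColor(a,cv2.COLOR_RGB2HSV)[...,1]
print('sat col 335:',[(r,int(g[r,335])) for r in range(290,400,4)])
for z in (.121,.123,.125,.127,.129): print(z,'front outer bottom row',pr([S[0],S[1]+.026,z-.002])[0].round(1),'front inner top row',pr([S[0],S[1]+.021,z+.002])[0].round(1))
E
python3 rows.py; python3 goal.py .125
```

```text
ring [0.5652 0.2288 0.1265] err ring-shaft [0.2 0.1] mm
t 16.33 pos [0.4415 0.1954 0.1451] yaw 13.74 tilt [ 0.0068 -0.0119 -0.9999] F [ 0.2 -0.4 -2.2] w 0.337
shift tool [-0.0003  0.0001  0.0015] turn -0.0002
pliers pitch/roll -0.019212067982312644 -0.011946867698855518
side ring n 124 z 0.1246 circ [0.5636 0.2288 0.0229] slope [-0.011  0.032  0.124]
  in tool [ 0.1264 -0.0033  0.0215]
side shaft wall fit [0.564  0.2282] 198
  top [0.5644 0.2297 0.1535] 69
sat col 335: [(290, 139), (294, 140), (298, 139), (302, 140), (306, 139), (310, 139), (314, 137), (318, 132), (322, 126), (326, 95), (330, 51), (334, 4), (338, 10), (342, 18), (346, 16), (350, 15), (354, 12), (358, 6), (362, 31), (366, 69), (370, 100), (374, 125), (378, 132), (382, 136), (386, 133), (390, 134), (394, 133), (398, 133)]
0.121 front outer bottom row [325.3 375.1] front inner top row [327.  352.6]
0.123 front outer bottom row [325.4 369. ] front inner top row [327.1 346.4]
0.125 front outer bottom row [325.5 362.8] front inner top row [327.2 340.3]
0.127 front outer bottom row [325.6 356.7] front inner top row [327.3 334.1]
0.129 front outer bottom row [325.7 350.5] front inner top row [327.4 327.9]
ring [0.5653 0.2288 0.1266] err ring-shaft [0.3 0.1] mm
t 16.43 pos [0.4415 0.1953 0.1452] yaw 13.74 tilt [ 0.0069 -0.0119 -0.9999] F [-0.1  0.6 -2.6] w 0.339
shift tool [-0.0003  0.0001  0.0016] turn -0.0001
pliers pitch/roll -0.01914312746179334 -0.01189767919507375
```

View pics/s11c.png

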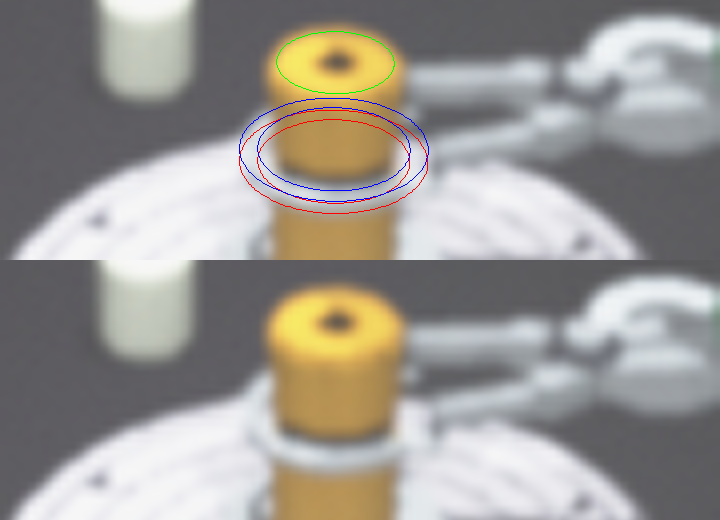

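The ring lies level at the groove. Its front lower edge is at crop row 364, and 362.8 is expected for z = 125 mm. Black groove shows just above the ring's front, and the gap around the shaft looks even. The wrist force is only the pliers' weight. I run a last check on the bystanders, then hand in.

```bash
python3 - <<'E'
from h import *
a=pickle.load(open('s4.pkl','rb'));b=pickle.load(open('s11.pkl','rb'))
for n,(v0,v1,u0,u1) in dict(case=(190,220,225,262),bottle=(188,220,278,298)).items():
    print(n,np.abs(a['pixels'][v0:v1,u0:u1].astype(int)-b['pixels'][v0:v1,u0:u1]).mean().round(2))
cv2.imwrite('pics/bys.png',np.hstack([cv2.resize(c['pixels'][170:240,220:380,::-1],None,fx=2.5,fy=2.5) for c in (a,b)]))
bot.finish_job(); s=bot.read_state(); print(s['time'],s['tool_pos'],s['wrist_force'],s['width'])
E
```

```text
case 0.75
bottle 1.52
the job is handed in; nothing more can be done
the job is handed in; nothing more can be done
```

View pics/bys.png

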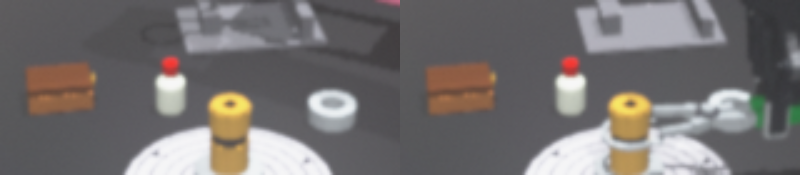

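I picked up the green pliers, squeezed the handles home and lowered the spread ring over the brass shaft on the larger table. I handed in at about 16.5 s, still holding the ring at the groove.

**Last checks**
- **Height:** three readings of the ring's height came out at 124, 125 and 126.6 mm, against 125 wanted. They disagree by about 2.5 mm, and I took the middle.
- **Centring:** the ring was within about 1 mm of the shaft's axis.
- **Contact:** the wrist force was only the pliers' weight, about 2.5 N, so nothing was pressing on the shaft.
- **Bystanders:** the gauge case, oil bottle and master ring stand where they were, by pictures taken after the lift and at the end. The master ring is partly hidden behind the pliers in the last one.

**Not exact**
- **Tilt:** the pliers were still tilted about 1.1° nose down and 0.7° in roll, because the tool tilt drifted during the moves and could not be commanded.
- **Handle width:** the gripper read about 29 mm over the handles, not the nominal 34, at both 50 N and 30 N. I took this as fully home, because the ring in the side view matched its 52 mm outline.

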